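# Free the seized plug from the heating block

## Robot

A 7-joint arm with a two-finger parallel gripper is mounted at the origin on a cart in front of the work surface, level with it; the furniture and walls round the work are solid. World frame = base frame: x ahead of the robot, y to its left, z up, the work surface at z = 0. Lengths are in m, angles in rad, forces in N, time in s.
With the tool pointing down it reaches from about 0.35 to 0.775 m from the base axis. Payload 3.1 kg.
Tool frame: the origin (TCP) lies midway between the tips of the shut fingers; the grasp point (between the pads) lies 19 mm behind it (ctrl.tcp_to_grasp is the distance from the TCP to the grasp point, in m); x points along the fingers, y is the direction in which the jaws open and shut, and the axes are right-handed (so a half turn about x gives the same grasp; the last joint's range is limited). The gripper opens to 85 mm and grips with 20 to 120 N. Pads are 22 mm wide; open, the fingers measure 114 mm over their backs; the gripper's body (76 mm by 85 mm) begins 54 mm behind the grasp point. The pads swing forward as they close: fully open they stand 13 mm farther back than shut.
Start: joints at [-1.178, 0.311, 0.014, 1.512, -0.004, 1.319, -0.027], TCP at [0.232, 0.499, 0.209] pointing down, gripper open.
Joint ranges: [-2.7, 2.7], [-0.3, 1.91], [-1.27, 1.3], [0.12, 2.57], [-1.44, 4.58], [0.2, 2.03], [-3.05, 3.05]. Speed limits (rad/s): [2.79, 2.79, 3.14, 3.14, 3.14, 3.14, 3.14].

## Interface

Orientations are given as a rotation vector (axis times angle).
In Python, from station import readout, cams, close_job, spotter, ctrl gives the robot as it stands.
- The arm moves only by the tool carry_out, never from a script. Its arguments are lists of equal length, an entry for each row: "slide": the shift along the tool's x, y, z in m, a list of three; "turn": the turn, a rotation vector about the tool's x, y, z in rad, a list of three; "claw": the opening, from 0 (shut) to 1 (fully open). A call has 1 to 20 rows; each row is the pose to reach, as a shift and turn from the pose measured when the call began, along the tool's axes at that moment; what a row does not reach only later rows make up. A row lasts 1/8 s, in which the tool goes at most 62.5 mm and 10.7 degrees, less where a joint would pass 70% of its speed; a pose out of reach is approached as far as the arm can. A call with a gripper value outside its range is refused whole. The fingers move at their own pace and stop on an object; the grip force is fixed at half the most. Time passes only in rows, so rows that repeat a pose let the fingers close. It gives the time, the measured TCP pose, the force and the opening at its end, in the units of the state.
- readout.read_state(): the state, without advancing time (a new reading comes with each control period).
- cams.read_camera(name): name is "scene" or "side" or "wrist"; returns a dict with "frame" (420x560x3 uint8, red, green, blue), "range_z" (420x560 float32, m along the optical axis (not along the pixel's ray), 0 where there is no reading), "fx", "fy", "cx", "cy" (pixels), "cam_to_world" (4x4, takes a point from camera to world coordinates). Camera axes: x right, y up, looking along -z (the intrinsics and any distortion apply to the point x, -y, -z); pixel columns grow to the right and rows downward; lengths in m; the calibration is good to about 2 mm. The wrist camera is an equidistant fisheye: a pixel r from the principal point sees the ray r / f radians off the axis. A picture is of the moment at which its call begins.
- close_job(): hands the job in, once; it reports no verdict.
Trained networks look in the newest picture that a camera, given by its name, has taken for a name from the list of things; names that differ only in an ending like _2 or _b are one class to them, and where a whole thing is asked for, a point or a joint stands for the part that bears it (a point fixed in the world has none). Each returns a list of dicts, best first, with "confidence" (0 to 1); they miss things now and then, are a little off and sometimes report something else, mostly with a low value. They report only what shows in the picture. A call takes as long as a camera call. They do not tell look-alikes from the thing itself.
- spotter.regions_of(name, camera): "region" (420x560 bool, what is visible of it) and "bbox" ([centre column, centre row, width, height] in pixels, round what is visible of it).
The state is a dict: "clock": time; "joints": joint angles; "joint_velocities": joint speeds; "effort": joint torques, N m; "eef_pos": TCP position; "tcp_rot": TCP orientation; "force": force on the tool from outside, world axes, zero at the start; "ft_torque": the same for the moment, N m; "gripper_width": finger opening in m.
Only numpy, scipy, OpenCV 4.12 (cv2) and the standard library are available. Lean on these libraries where they do the work, as an engineer would, in place of code of your own. Each camera call takes 0.05 s, during which the arm holds its last target.

## Task

The tall plug with the flat upright tab has seized in the middle of the aluminium heating block: a straight pull only lifts the whole block out of the heater. Twist the plug back and forth while easing it upward until it comes free, with the block staying down in the heater, then stand the plug upright in the low steel cup and let go. Leave the stack of round dishes where it is.

Things in the scene. Friction and masses are not known exactly. Their poses are not given: they have to be found in the camera images.
- plug_grip (a point): Centre of the flat grey tab of the seized plug, the tallest part in the block: tab 34 mm along the plug's x, 16 mm thick along y (grip across this), 36 mm high, z up the plug. Below it a collar 36 mm wide (top 18 mm below this point) and a shank of 26 mm diameter; plug 98 mm high, 0.12 kg. Seated, this point is 54 mm above the block's top, the foot 26 mm deep in a 29 mm bore.
- plug: Plug's flat foot (centre), 80 mm below the tab's centre. Friction of about 20 N, in whichever direction it slides, seizes the shank (0.26 N m to turn, no stop either way) for its first 10 mm of rise; then it is loose. As it turns little pull is needed: raise 3 mm (4 at most) per swing of 0.9 rad (0.45 rad to either side of where it stood); five swings free it.
- block: Loose aluminium block, 84 x 84 x 50 mm high, 0.9 kg, origin at centre of underside, z up. Its lowest 25 mm sit in the well of a fixed white heater (124 mm square, rim 45 mm above the worktop), which stops it turning (1.5 mm play a side). Top face 70 mm above the worktop. Four short round fixed plugs near its corners, 41 mm from the centre, 20 mm wide, 16 mm above the top face.
- cup: Low round open steel cup, empty, loose, 0.35 kg: outer diameter 58 mm (foot rim 68 mm), inner diameter 50 mm, 36 mm high, inner floor 6 mm above its underside. Origin at the centre of its underside, on the worktop, z up.
- dishes_mid (a point): Bystander: stack of flat round white dishes taped together, 90 mm in diameter, 61 mm high, loose; this point is its centre, half-way up.
Things that resemble listed ones, but are neither listed nor needed, are in the scene too. What is shaped like the plug but blue, green or purple is not meant.

How it is judged:
By the outcome, as a careful person would: the job done as asked, in the order asked, and still so for the second after the job is handed in, with the robot touching nothing.
It also fails if it takes over 48 s, if anything falls off the work surface, if the arm or the gripper's body presses on something with over 40 N, if the wrist force passes 120 N, or if a joint passes its speed limit or range.

## Working session

There is one attempt and no reset: what is moved stays moved. The work goes in short steps, Python scripts to look and compute and a tool call to move; the robot and the scene stay as the last step left them, time stands still between calls to the robot, and variables do not carry over. Pictures are saved under pics/ and viewed, and the job is handed in when it is done.

Besides the shell and the picture viewer there is one more tool, called after "Request:" as a command line: name --argument value ..., lists and objects as JSON in quotes. carry_out: Moves the arm, as the interface text tells. Its arguments: {"type":"object","properties":{"slide":{"type":"array"},"turn":{"type":"array"},"claw":{"type":"array"}},"required":["slide","turn","claw"]}

```bash
ls; mkdir -p pics; cat > h.py <<'E'
import numpy as np,cv2
from station import readout,cams,close_job,spotter,ctrl
from scipy.spatial.transform import Rotation as R
def cap(n):
    return cams.read_camera(n)
def pts(c):
    z=c['range_z'];v,u=np.mgrid[:z.shape[0],:z.shape[1]]
    x=(u-c['cx'])/c['fx']*z;y=(v-c['cy'])/c['fy']*z
    P=np.stack([x,-y,-z,np.ones_like(z)],-1)@np.array(c['cam_to_world']).T
    P=P[...,:3];P[z<=0]=np.nan
    return P
E
python3 - <<'E'
from h import *
print(readout.read_state(),ctrl.tcp_to_grasp)
for n in ['scene','side','wrist']:
    c=cap(n);cv2.imwrite(f'pics/{n}0.png',c['frame'][...,::-1])
    np.savez(f'{n}0.npz',**c)
    if n!='wrist':
        P=pts(c)
        for t in ['plug_grip','plug','block','cup','dishes_mid']:
            for r in spotter.regions_of(t,n):
                m=r['region'];q=P[m];q=q[~np.isnan(q[:,0])]
                print(n,t,round(r['confidence'],2),np.round(r['bbox']),np.round(np.median(q,0),3),np.round(q.min(0),3),np.round(q.max(0),3))
E
```

```text
pics
{'clock': 0.0, 'joints': array([-1.17769585,  0.31175616,  0.01401138,  1.5130984 , -0.004387  ,
        1.31920514, -0.0272002 ]), 'joint_velocities': array([-1.35741586e-04,  1.07108841e-04,  8.62315209e-04,  3.95566813e-05,
        6.49904070e-04, -1.58987703e-03, -1.24393750e-03]), 'effort': array([-3.17272873e-05, -3.79912949e+01,  1.46028553e-01, -2.30591458e+01,
        1.22448386e-02,  1.36539989e-02,  3.02621544e-06]), 'eef_pos': array([0.23134219, 0.49809029, 0.20748779]), 'tcp_rot': array([ 0.33907657,  1.54418258, -0.34287394]), 'force': array([-0.02183013, -0.0125123 , -0.07985564]), 'ft_torque': array([-0.03124342,  0.01518545,  0.03874374]), 'gripper_width': 0.0852857912557972} 0.0187
scene plug_grip 0.95 [358. 249.  20.  32.] [ 0.421 -0.262  0.114] [ 0.408 -0.277 -0.002] [ 0.592 -0.169  0.144]
scene plug_grip 0.75 [420. 276.  14.  43.] [ 0.476 -0.399  0.063] [ 0.406 -0.413 -0.004] [ 0.57  -0.354  0.101]
scene plug_grip 0.64 [407. 293.  19.  44.] [ 0.402 -0.398  0.063] [ 0.391 -0.413  0.001] [ 0.424 -0.377  0.099]
scene plug_grip 0.64 [360. 221.  12.  19.] [ 0.553
[... 2023 characters left out ...]
  56.] [ 0.411 -0.407  0.061] [ 0.395 -0.416 -0.   ] [ 0.438 -0.301  0.1  ]
side plug 0.72 [246. 239.  15.  44.] [ 0.366 -0.134  0.059] [ 0.349 -0.143 -0.   ] [0.388 0.111 0.1  ]
side plug 0.69 [340. 247.  15.  48.] [ 0.557 -0.208  0.062] [ 0.544 -0.217  0.   ] [0.624 0.007 0.1  ]
side block 0.79 [282. 267.  51.  46.] [ 0.424 -0.289  0.07 ] [ 0.377 -0.386 -0.   ] [ 0.502 -0.094  0.099]
side block 0.71 [283. 245.  19.  36.] [ 0.428 -0.269  0.112] [ 0.412 -0.279  0.069] [ 0.446 -0.251  0.144]
side cup 0.81 [284. 221.  27.  24.] [0.479 0.012 0.026] [ 0.417 -0.268 -0.002] [0.516 0.132 0.143]
side dishes_mid 0.93 [270. 190.  31.  24.] [0.461 0.203 0.043] [ 0.418  0.185 -0.002] [0.527 0.435 0.063]
```

```bash
python3 - <<'E'
import cv2,numpy as np
a=cv2.imread('pics/scene0.png');b=cv2.imread('pics/side0.png')
x=cv2.resize(a[180:330,170:450],None,fx=2.8,fy=2.0);
cv2.imwrite('pics/c1.png',cv2.resize(a[190:330,180:450],None,fx=2.9,fy=2.9))
cv2.imwrite('pics/c2.png',cv2.resize(b[170:350,220:380],None,fx=3.3,fy=3.3))
E
```

```text
(no output)
```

View pics/scene0.png

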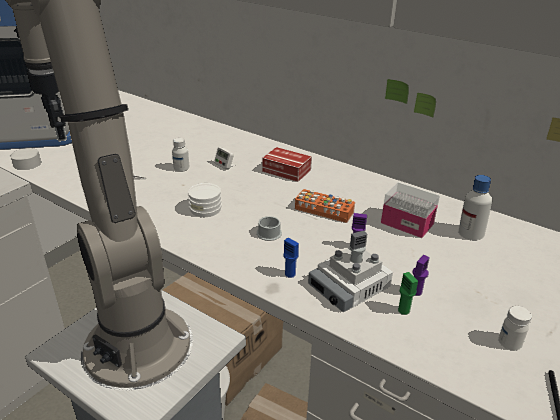

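View pics/side0.png

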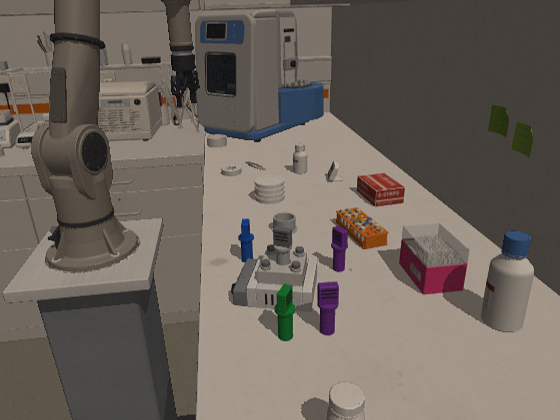

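```bash
sleep 0.1
```

```text
(no output)
```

View pics/c1.png

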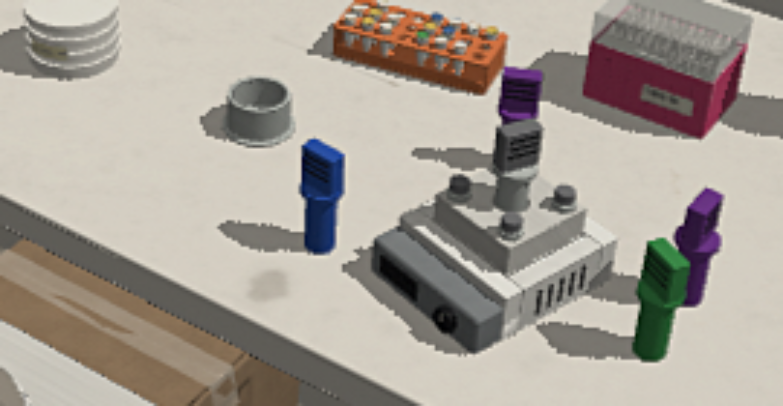

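View pics/c2.png

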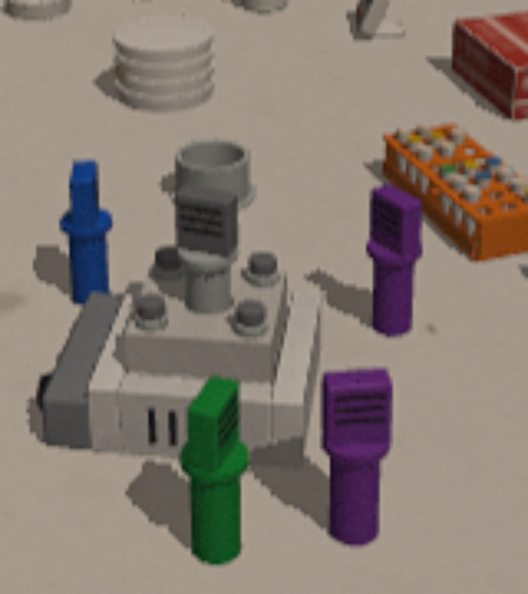

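```bash
cat >> h.py <<'E'
from scipy.optimize import least_squares
def rectfit(q,hx=.017,hy=.008,c0=None):
    best=None
    for a0 in np.arange(0,np.pi,np.pi/8):
        def f(p):
            d=q[:,:2]-p[:2];c,s=np.cos(p[2]),np.sin(p[2])
            l=np.abs(np.stack([d[:,0]*c+d[:,1]*s,-d[:,0]*s+d[:,1]*c],1))-[hx,hy]
            o=np.linalg.norm(np.maximum(l,0),axis=1)+np.minimum(l.max(1),0)
            return o
        r=least_squares(f,[*(np.median(q[:,:2],0) if c0 is None else c0),a0],loss='soft_l1',f_scale=.001)
        if best is None or r.cost<best.cost: best=r
    return best.x,best.cost,len(q)
def circfit(q,r0=None):
    if r0: f=lambda p:np.hypot(q[:,0]-p[0],q[:,1]-p[1])-r0
    else: f=lambda p:np.hypot(q[:,0]-p[0],q[:,1]-p[1])-p[2]
    r=least_squares(f,[*q[:,:2].mean(0),r0 or .029],loss='soft_l1',f_scale=.001);return r.x,r.cost,len(q)
E
python3 - <<'E'
from h import *
A=[]
for n in ['scene','side']:
    c=dict(np.load(n+'0.npz'));P=pts(c).reshape(-1,3)
    print(n,np.round(c['cam_to_world'][:3,3],2))
    q=P[(abs(P[:,0]-.425)<.035)&(abs(P[:,1]+.267)<.035)&(P[:,2]>.11)&(P[:,2]<.139)]
    print('tab',rectfit(q)); A.append(q)
    q=P[(abs(P[:,0]-.425)<.035)&(abs(P[:,1]+.267)<.035)&(P[:,2]>.139)]
    print('top',len(q),q.mean(0),q.max(0))
    q=P[(abs(P[:,0]-.425)<.035)&(abs(P[:,1]+.267)<.035)&(P[:,2]>.075)&(P[:,2]<.084)]
    print('shank', circfit(q,.013))
    q=P[(abs(P[:,0]-.425)<.08)&(abs(P[:,1]+.267)<.08)&(abs(P[:,2]-.070)<.003)]
    print('blocktop',cv2.minAreaRect((q[:,:2]*1000).astype(np.float32)),len(q))
    q=P[(abs(P[:,0]-.475)<.06)&(abs(P[:,1]-.012)<.06)&(P[:,2]>.012)]
    print('cup',len(q),q.min(0),q.max(0))
    o=q[(q[:,2]>.015)&(q[:,2]<.032)]
    # outer wall: facing the camera
    print(circfit(q[q[:,2]>.033],.027), circfit(o))
    q=P[(abs(P[:,0]-.46)<.08)&(abs(P[:,1]-.21)<.08)&(P[:,2]>.056)]
    print('dish',cv2.minEnclosingCircle((q[:,:2]*1000).astype(np.float32)))
print(rectfit(np.concatenate(A)))
E
```

```text
scene [-0.46 -0.65  0.81]
tab (array([ 0.42952653, -0.25811923,  2.56618002]), np.float64(9.667732621576382e-05), 169)
top 74 [ 0.4266413  -0.25904345  0.14140912] [ 0.442205   -0.24444678  0.14413685]
shank (array([ 0.42833436, -0.27914277,  0.013     ]), np.float64(0.0006712207473914925), 75)
blocktop ((428.742431640625, -259.04400634765625), (88.71150970458984, 87.12234497070312), 72.50260162353516) 493
cup 326 [ 0.44201659 -0.01061178  0.01202807] [0.5055303  0.04809424 0.03957946]
(array([0.47269912, 0.01857607, 0.027     ]), np.float64(7.750198220215927e-05), 73) (array([0.47253061, 0.01892477, 0.02673501]), np.float64(0.00019624462088395884), 198)
dish ((461.67132568359375, 235.92996215820312), 47.42291259765625)
side [ 0.33 -1.    0.51]
tab (array([ 0.42962232, -0.25930698,  2.58144498]), np.float64(8.554803900330346e-05), 257)
top 89 [ 0.42960585 -0.2624557   0.14171571] [ 0.4462991  -0.24858728  0.14373735]
shank (array([ 0.42170964, -0.2812993 ,  0.013     ]), np.float64(0.0013075455200066287), 112)
blocktop ((429.5357666015625, -260.0307922363281), (88.17667388916016, 84.43637084960938), 72.13160705566406) 594
cup 307 [ 0.44552489 -0.01285568  0.01286064] [0.50235036 0.04878115 0.03828371]
(array([0.47402988, 0.0174579 , 0.027     ]), np.float64(5.764857321014926e-05), 76) (array([0.47412835, 0.01718815, 0.02723191]), np.float64(0.00017027780212114805), 207)
dish ((464.3494873046875, 232.141357421875), 46.98914337158203)
(array([ 0.4295458 , -0.25886939,  2.57147869]), np.float64(0.00020333518795479026), 426)
```

```bash
cat >> h.py <<'E'
def plan(pos,yaw,s=None):
    """tool down, tool y at yaw; returns slide, turn for both alternatives"""
    s=s or readout.read_state();R0=R.from_rotvec(s['tcp_rot']);p0=np.array(s['eef_pos'])
    for y in (yaw,yaw+np.pi):
        Y=np.array([np.cos(y),np.sin(y),0]);X=np.array([0,0,-1.]);Z=np.cross(X,Y)
        R1=R.from_matrix(np.stack([X,Y,Z],1))
        print('slide',np.round(R0.inv().apply(pos-p0),4),'turn',np.round((R0.inv()*R1).as_rotvec(),4))
def show(s=None):
    s=s or readout.read_state();M=R.from_rotvec(s['tcp_rot']).as_matrix()
    print('t',s['clock'],'p',np.round(s['eef_pos'],4),'F',np.round(s['force'],1),'T',np.round(s['ft_torque'],2),'w',round(s['gripper_width'],4),'q',np.round(s['joints'],3))
    print(' x',np.round(M[:,0],3),'yaw of y',np.arctan2(M[1,1],M[0,1]))
E
python3 - <<'E'
from h import *
show();plan([.4295,-.259,.22],1.002)
E
```

```text
t 0.65 p [0.2316 0.4989 0.2086] F [-0.6  0.4  0.4] T [-0.    0.02  0.02] w 0.0856 q [-1.178  0.311  0.014  1.511 -0.004  1.319 -0.027]
 x [ 0.  0. -1.] yaw of y 1.1361107788265046
slide [-0.0114 -0.6041  0.4986] turn [ 1.341e-01  0.000e+00 -1.000e-04]
slide [-0.0114 -0.6041  0.4986] turn [-3.0075e+00  1.0000e-04  0.0000e+00]
```

Request:
carry_out --slide '[[0,-0.03,0.045],[0,-0.06,0.09],[0,-0.09,0.135],[0,-0.12,0.18],[0,-0.15,0.225],[0,-0.18,0.27],[0,-0.21,0.315],[0,-0.26,0.34],[0,-0.32,0.365],[0,-0.38,0.39],[0,-0.435,0.42],[0,-0.49,0.445],[0,-0.54,0.47],[0,-0.58,0.49],[-0.01,-0.604,0.4986],[-0.0114,-0.6041,0.4986],[-0.0114,-0.6041,0.4986],[-0.0114,-0.6041,0.4986]]' --turn '[[0,0,0],[0,0,0],[0,0,0],[0,0,0],[0,0,0],[0,0,0],[0,0,0],[0,0,0],[0.02,0,0],[0.04,0,0],[0.06,0,0],[0.08,0,0],[0.1,0,0],[0.12,0,0],[0.134,0,0],[0.134,0,0],[0.134,0,0],[0.134,0,0]]' --claw '[1,1,1,1,1,1,1,1,1,1,1,1,1,1,1,1,1,1]'

```text
clock: 2.9
eef_pos: [0.43, -0.2568, 0.2196]
tcp_rot: [0.444, 1.526, -0.442]
force: [0.8, 0.2, -0.3]
gripper_width: 0.0854
```

```bash
python3 - <<'E'
from h import *
show();plan([.4295,-.259,.111],1.002)
c=cap('wrist');cv2.imwrite('pics/w1.png',c['frame'][...,::-1]);np.savez('w1.npz',**c)
print(c['fx'],c['cx'],c['cy'],np.round(c['cam_to_world'],3),c.keys())
E
```

```text
t 2.9 p [ 0.43   -0.2568  0.2196] F [ 0.8  0.2 -0.3] T [-0.04 -0.    0.03] w 0.0854 q [-0.066  0.235  0.701  1.641 -0.157  1.323  1.665]
 x [-0.     0.002 -1.   ] yaw of y 1.0056004326557262
slide [ 0.1086 -0.0022  0.0009] turn [ 0.0036 -0.0011 -0.0013]
slide [ 0.1086 -0.0022  0.0009] turn [-3.138e+00  2.000e-03 -1.800e-03]
325.19226210127806 277.0900022841476 213.0132241658445 [[ 0.536 -0.799 -0.271  0.361]
 [ 0.844  0.508  0.171 -0.214]
 [ 0.002 -0.321  0.947  0.385]
 [ 0.     0.     0.     1.   ]] dict_keys(['frame', 'range_z', 'fx', 'fy', 'cx', 'cy', 'cam_to_world'])
```

View pics/w1.png

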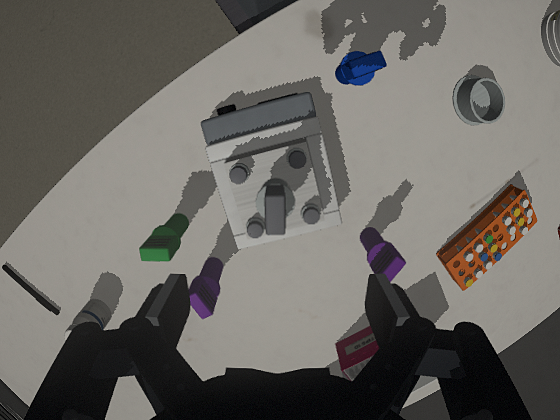

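The wrist image shows the grey tab at about (275,208), in the block's middle, lying edge-on between the jaws. The look-alikes are blue (360,68), green (165,235) and purple (205,290), (383,255). I choose the grey one, and refine its pose with the wrist depth.

```bash
cat >> h.py <<'E'
def wpts(c):
    z=c['range_z'];v,u=np.mgrid[:z.shape[0],:z.shape[1]]
    a=(u-c['cx'])/c['fx'];b=(v-c['cy'])/c['fy'];t=np.hypot(a,b)+1e-12
    k=np.tan(t)/t
    P=np.stack([a*k*z,-b*k*z,-z,np.ones_like(z)],-1)@np.array(c['cam_to_world']).T
    P=P[...,:3];P[(z<=0)|(t>1.4)]=np.nan
    return P
E
python3 - <<'E'
from h import *
c=dict(np.load('w1.npz'));I=wpts(c);P=I.reshape(-1,3)
q=P[(abs(P[:,0]-.4295)<.03)&(abs(P[:,1]+.259)<.03)&(P[:,2]>.11)&(P[:,2]<.16)]
print(len(q),np.round(q.max(0),4),rectfit(q[q[:,2]<.139]),rectfit(q))
t=q[q[:,2]>.1395];print(t[:,:2].mean(0),cv2.minAreaRect((t[:,:2]*1000).astype(np.float32)))
q=P[(abs(P[:,0]-.4295)<.06)&(abs(P[:,1]+.259)<.06)&(abs(P[:,2]-.07)<.004)]
print(cv2.minAreaRect((q[:,:2]*1000).astype(np.float32)),np.median(q[:,2]))
q=P[(abs(P[:,0]-.473)<.06)&(abs(P[:,1]-.018)<.06)&(P[:,2]>.033)];print(circfit(q,.027),len(q))
# tip check
f=c['frame'];cv2.imwrite('pics/w1c.png',cv2.resize(f[80:260,190:360,::-1],None,fx=3.3,fy=3.3))
E
```

```text
987 [ 0.4485 -0.2451  0.1437] (array([ 0.43204634, -0.26016224,  2.57990607]), np.float64(5.275544442402761e-06), 193) (array([ 0.43211876, -0.26039963,  2.56970833]), np.float64(0.002123450432780414), 987)
[ 0.43096686 -0.25926325] ((431.58074951171875, -259.739501953125), (15.880788803100586, 33.19966506958008), 58.026058197021484)
((431.31591796875, -260.11419677734375), (84.168212890625, 84.64574432373047), 72.33487701416016) 0.06971589201778389
(array([0.47626753, 0.01757817, 0.027     ]), np.float64(0.00020588990828269364), 380) 380
```

View pics/w1c.png

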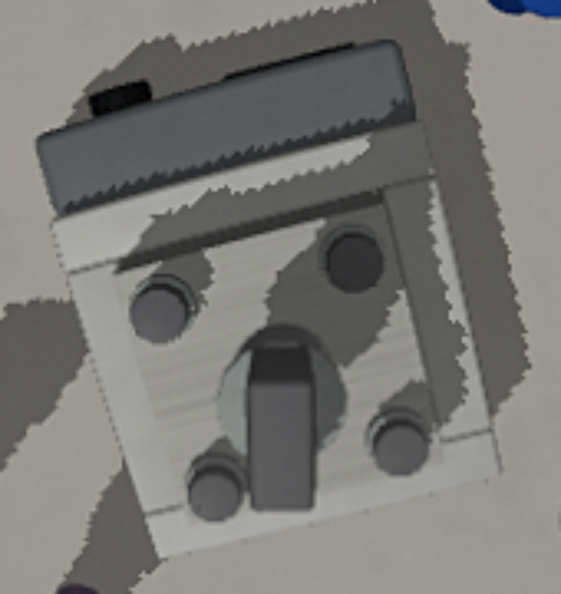

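Request:
carry_out --slide '[[0.02,-0.001,0.001],[0.04,-0.002,0.002],[0.06,-0.002,0.002],[0.08,-0.002,0.002],[0.1,-0.002,0.002],[0.1085,-0.002,0.002],[0.1085,-0.002,0.002],[0.1085,-0.002,0.002]]' --turn '[[0,0,0],[0,-0.001,-0.001],[0,-0.001,-0.001],[0,-0.001,-0.001],[0,-0.001,-0.001],[0,-0.001,-0.001],[0,-0.001,-0.001],[0,-0.001,-0.001]]' --claw '[1,1,1,1,1,1,1,1]'

```text
clock: 3.95
eef_pos: [0.4312, -0.2599, 0.1119]
tcp_rot: [0.442, 1.523, -0.443]
force: [-0.4, 0.4, 0.4]
gripper_width: 0.0855
```

```bash
python3 - <<'E'
from h import *
show()
c=cap('wrist');cv2.imwrite('pics/w2.png',c['frame'][...,::-1])
E
```

```text
t 3.95 p [ 0.4312 -0.2599  0.1119] F [-0.4  0.4  0.4] T [-0.03 -0.03  0.03] w 0.0855 q [-0.025  0.34   0.674  1.804 -0.238  1.079  1.74 ]
 x [ 0.002 -0.001 -1.   ] yaw of y 1.0057209845247825
```

View pics/w2.png

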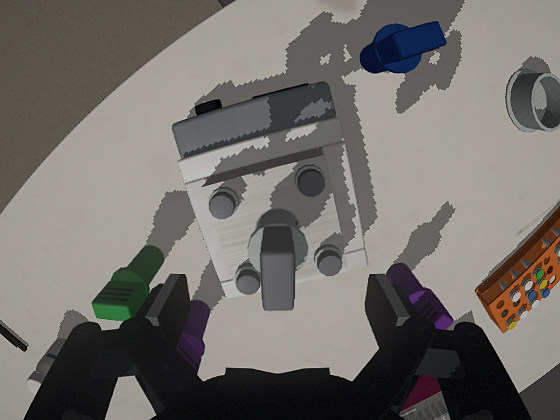

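Request:
carry_out --slide '[[0,0,0],[0,0,0],[0,0,0],[0,0,0],[0,0,0],[0,0,0],[0,0,0],[0,0,0]]' --turn '[[0,0,0],[0,0,0],[0,0,0],[0,0,0],[0,0,0],[0,0,0],[0,0,0],[0,0,0]]' --claw '[0,0,0,0,0,0,0,0]'

```text
clock: 5.0
eef_pos: [0.4314, -0.26, 0.1123]
tcp_rot: [0.443, 1.523, -0.443]
force: [-1.5, 2.2, 4.1]
gripper_width: 0.0138
```

```bash
python3 - <<'E'
from h import *
show()
c=cap('wrist');cv2.imwrite('pics/w3.png',c['frame'][...,::-1])
E
```

```text
t 5.0 p [ 0.4314 -0.26    0.1123] F [-1.5  2.2  4.1] T [0.22 0.11 0.02] w 0.0138 q [-0.025  0.339  0.674  1.803 -0.238  1.079  1.74 ]
 x [ 0.002 -0.001 -1.   ] yaw of y 1.005620786920012
```

View pics/w3.png

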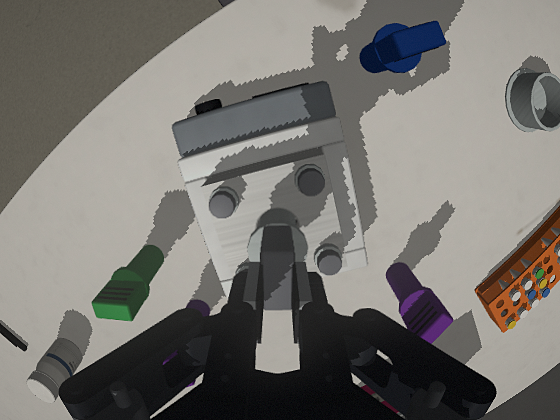

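Request:
carry_out --slide '[[0,0,0],[0,0,0],[0,0,0],[0,0,0],[-0.0005,0,0],[-0.001,0,0],[-0.0015,0,0],[-0.002,0,0],[-0.0025,0,0],[-0.003,0,0],[-0.003,0,0]]' --turn '[[0.15,0,0],[0.3,0,0],[0.45,0,0],[0.45,0,0],[0.3,0,0],[0.15,0,0],[0,0,0],[-0.15,0,0],[-0.3,0,0],[-0.45,0,0],[-0.45,0,0]]' --claw '[0,0,0,0,0,0,0,0,0,0,0]'

```text
clock: 6.42
eef_pos: [0.4304, -0.2593, 0.1136]
tcp_rot: [0.091, 1.569, -0.09]
force: [0.6, -0.1, -7.4]
gripper_width: 0.0137
```

```bash
cat >> h.py <<'E'
def blockz(n):
    c=cap(n);P=pts(c).reshape(-1,3)
    q=P[(abs(P[:,0]-.4305)<.04)&(abs(P[:,1]+.2595)<.04)&(abs(P[:,2]-.07)<.008)]
    print(n,'block top z',np.median(q[:,2]),len(q));return c
E
python3 - <<'E'
from h import *
show()
P0=pts(dict(np.load('side0.npz'))).reshape(-1,3);q=P0[(abs(P0[:,0]-.4305)<.04)&(abs(P0[:,1]+.2595)<.04)&(abs(P0[:,2]-.07)<.008)];print('ref',np.median(q[:,2]))
c=blockz('side');cv2.imwrite('pics/s3.png',cv2.resize(c['frame'][170:330,200:400,::-1],None,fx=3.5,fy=3.5))
E
```

```text
t 6.425 p [ 0.4304 -0.2593  0.1136] F [ 0.6 -0.1 -7.4] T [-0.08 -0.34  0.07] w 0.0137 q [ 0.046  0.322  0.58   1.8   -0.199  1.078  2.152]
 x [ 0.     0.001 -1.   ] yaw of y 1.4557152965444096
ref 0.07054534803911622
side block top z 0.07067415383649756 594
```

View pics/s3.png

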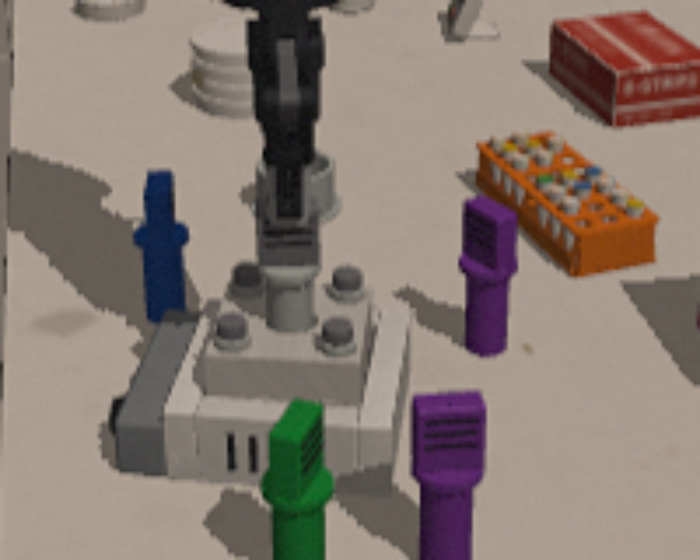

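Request:
carry_out --slide '[[-0.001,0,0],[-0.0015,0,0],[-0.002,0,0],[-0.0025,0,0],[-0.003,0,0],[-0.0035,0,0],[-0.0035,0,0],[-0.004,0,0],[-0.0045,0,0],[-0.005,0,0],[-0.0055,0,0],[-0.006,0,0],[-0.006,0,0]]' --turn '[[0.15,0,0],[0.3,0,0],[0.45,0,0],[0.6,0,0],[0.75,0,0],[0.9,0,0],[0.75,0,0],[0.6,0,0],[0.45,0,0],[0.3,0,0],[0.15,0,0],[0,0,0],[0,0,0]]' --claw '[0,0,0,0,0,0,0,0,0,0,0,0,0]'

```text
clock: 8.1
eef_pos: [0.4299, -0.259, 0.1189]
tcp_rot: [0.094, 1.57, -0.092]
force: [1.2, -0.7, -6.0]
gripper_width: 0.0141
```

```bash
python3 - <<'E'
from h import *
show()
c=blockz('side');cv2.imwrite('pics/s4.png',cv2.resize(c['frame'][170:330,200:400,::-1],None,fx=3.5,fy=3.5))
P=pts(c).reshape(-1,3)
q=P[(abs(P[:,0]-.4305)<.025)&(abs(P[:,1]+.2595)<.025)]
print(np.histogram(q[:,2],np.arange(.06,.15,.003)))
E
```

```text
t 8.1 p [ 0.4299 -0.259   0.1189] F [ 1.2 -0.7 -6. ] T [-0.1  -0.31  0.11] w 0.0141 q [ 0.044  0.316  0.58   1.793 -0.193  1.092  2.144]
 x [-0.001  0.001 -1.   ] yaw of y 1.452407030758252
side block top z 0.07050235583279962 595
(array([  0,   2,  12, 167,  20,  21,  16,  17,  21,  15,  19,  18,  18,
        18,   9,   9,  29,  54,  23,  26,  26,  22,  24,  26,  27,  26,
        14,  26,  17]), array([0.06 , 0.063, 0.066, 0.069, 0.072, 0.075, 0.078, 0.081, 0.084,
       0.087, 0.09 , 0.093, 0.096, 0.099, 0.102, 0.105, 0.108, 0.111,
       0.114, 0.117, 0.12 , 0.123, 0.126, 0.129, 0.132, 0.135, 0.138,
       0.141, 0.144, 0.147]))
```

View pics/s4.png

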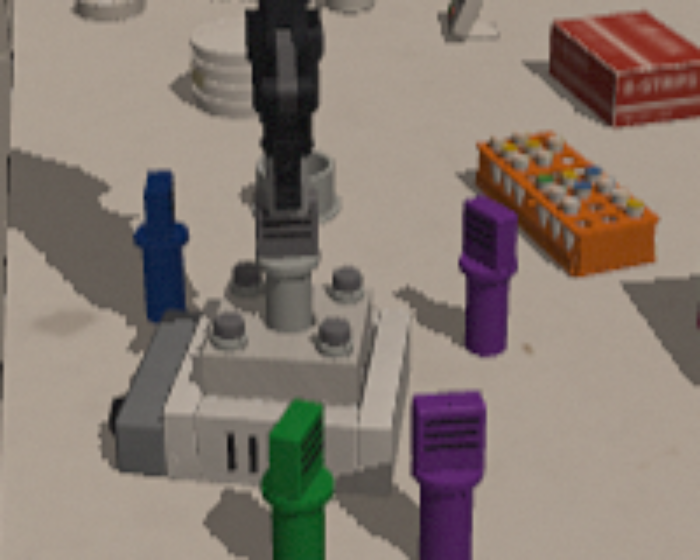

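Request:
carry_out --slide '[[-0.001,0,0],[-0.0015,0,0],[-0.002,0,0],[-0.0025,0,0],[-0.003,0,0],[-0.0035,0,0],[-0.0035,0,0],[-0.004,0,0],[-0.0045,0,0],[-0.005,0,0],[-0.0055,0,0],[-0.006,0,0],[-0.006,0,0],[-0.0065,0,0],[-0.007,0,0],[-0.0075,0,0],[-0.008,0,0],[-0.0085,0,0],[-0.0085,0,0]]' --turn '[[0.15,0,0],[0.3,0,0],[0.45,0,0],[0.6,0,0],[0.75,0,0],[0.9,0,0],[0.75,0,0],[0.6,0,0],[0.45,0,0],[0.3,0,0],[0.15,0,0],[0,0,0],[0.15,0,0],[0.3,0,0],[0.45,0,0],[0.6,0,0],[0.75,0,0],[0.9,0,0],[0.9,0,0]]' --claw '[0,0,0,0,0,0,0,0,0,0,0,0,0,0,0,0,0,0,0]'

```text
clock: 10.52
eef_pos: [0.4301, -0.2592, 0.1279]
tcp_rot: [0.794, 1.422, -0.794]
force: [-0.6, 0.2, -1.8]
gripper_width: 0.0133
```

```bash
python3 - <<'E'
from h import *
show()
c=blockz('side');cv2.imwrite('pics/s5.png',cv2.resize(c['frame'][170:330,200:400,::-1],None,fx=3.5,fy=3.5))
P=pts(c).reshape(-1,3)
q=P[(abs(P[:,0]-.4305)<.025)&(abs(P[:,1]+.2595)<.025)]
print(np.histogram(q[:,2],np.arange(.096,.15,.003)))
E
```

```text
t 10.525 p [ 0.4301 -0.2592  0.1279] F [-0.6  0.2 -1.8] T [-0.05 -0.01  0.05] w 0.0133 q [-0.092  0.336  0.761  1.785 -0.254  1.123  1.304]
 x [-0.001  0.    -1.   ] yaw of y 0.5515666898085708
side block top z 0.07055161804525556 608
(array([17, 18, 17, 20, 17, 15,  6, 23, 56, 22, 29, 19, 24, 25, 25, 22, 27]), array([0.096, 0.099, 0.102, 0.105, 0.108, 0.111, 0.114, 0.117, 0.12 ,
       0.123, 0.126, 0.129, 0.132, 0.135, 0.138, 0.141, 0.144, 0.147]))
```

View pics/s5.png

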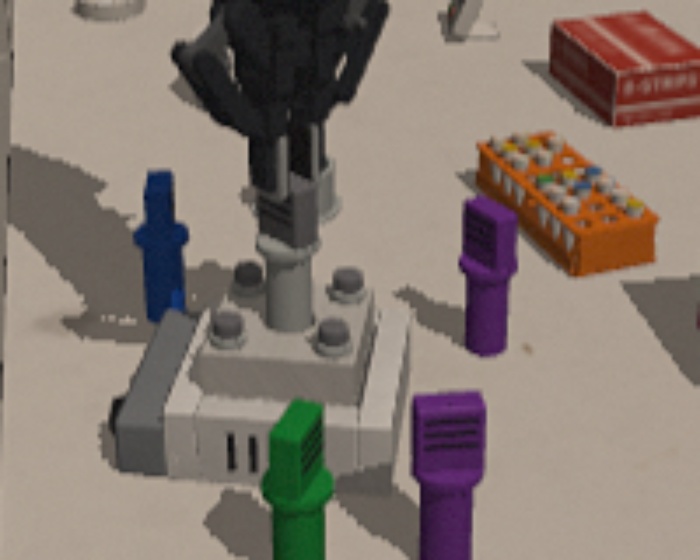

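Request:
carry_out --slide '[[-0.005,0,0],[-0.01,0,0],[-0.015,0,0],[-0.02,0,0],[-0.03,0,0],[-0.04,0,0],[-0.055,0,0],[-0.065,0,0],[-0.065,0,0],[-0.065,0,0]]' --turn '[[0,0,0],[0,0,0],[0,0,0],[0,0,0],[0,0,0],[0,0,0],[0,0,0],[0,0,0],[0,0,0],[0,0,0]]' --claw '[0,0,0,0,0,0,0,0,0,0]'

```text
clock: 11.82
eef_pos: [0.4299, -0.259, 0.1926]
tcp_rot: [0.793, 1.423, -0.793]
force: [-0.3, 0.4, -2.4]
gripper_width: 0.0137
```

```bash
python3 - <<'E'
from h import *
show()
c=blockz('side');cv2.imwrite('pics/s6.png',cv2.resize(c['frame'][130:330,200:400,::-1],None,fx=3,fy=3));P=pts(c).reshape(-1,3)
S=pts(cap('scene')).reshape(-1,3);W=wpts(cap('wrist')).reshape(-1,3)
for A in (P,S):
    q=A[(abs(A[:,0]-.4305)<.04)&(abs(A[:,1]+.2595)<.04)&(A[:,2]>.1)]
    for z in (.125,.135,.145,.155,.165): 
        k=q[abs(q[:,2]-z)<.005];print(z,circfit(k,.013) if len(k)>5 else len(k))
    print('lowest',np.sort(q[:,2])[:5])
    plan
for n,A in (('side',P),('scene',S),('w',W)):
    q=A[(abs(A[:,0]-.474)<.05)&(abs(A[:,1]-.018)<.05)&(A[:,2]>.033)&(A[:,2]<.045)]
    print('cup',n,circfit(q,.027), cv2.minEnclosingCircle((q[:,:2]*1000).astype(np.float32)))
E
```

```text
t 11.825 p [ 0.4299 -0.259   0.1926] F [-0.3  0.4 -2.4] T [ 0.04 -0.02  0.  ] w 0.0137 q [-0.12   0.272  0.782  1.687 -0.199  1.267  1.257]
 x [-0.002  0.001 -1.   ] yaw of y 0.5529470774896753
side block top z 0.07038663003241555 680
0.125 (array([ 0.42907291, -0.25792245,  0.013     ]), np.float64(5.8381593007852805e-06), 27)
0.135 (array([ 0.42854635, -0.25823596,  0.013     ]), np.float64(2.3164995094885646e-05), 70)
0.145 (array([ 0.42858438, -0.25769721,  0.013     ]), np.float64(2.1456423734469983e-05), 67)
0.155 (array([ 0.42875909, -0.25814618,  0.013     ]), np.float64(1.9023676716480426e-05), 69)
0.165 (array([ 0.42872794, -0.25773492,  0.013     ]), np.float64(1.743724657081032e-05), 59)
lowest [0.12465801 0.12489526 0.12551943 0.1256179  0.1258279 ]
0.125 (array([ 0.42940767, -0.25629314,  0.013     ]), np.float64(1.3565680657078182e-05), 27)
0.135 (array([ 0.42790158, -0.25662647,  0.013     ]), np.float64(3.0972214587866866e-05), 41)
0.145 (array([ 0.42850499, -0.25652701,  0.013     ]), np.float64(2.618433267535587e-05), 47)
0.155 (array([ 0.42831945, -0.25627437,  0.013     ]), np.float64(2.6509571955666503e-05), 42)
0.165 (array([ 0.42807988, -0.25705174,  0.013     ]), np.float64(2.7231248599443613e-05), 47)
lowest [0.12170668 0.12376399 0.12404965 0.12442934 0.12491861]
cup side (array([0.47357088, 0.01725109, 0.027     ]), np.float64(2.1992189479098978e-05), 32) ((476.0727844238281, 18.757476806640625), 30.297868728637695)
cup scene (array([0.472671  , 0.01950976, 0.027     ]), np.float64(7.272452915292705e-05), 73) ((472.7174072265625, 19.340167999267578), 31.12990379333496)
cup w (array([0.47614995, 0.01780114, 0.027     ]), np.float64(0.0001477871404204305), 274) ((478.1084899902344, 16.55268669128418), 29.11473846435547)
```

View pics/s6.png

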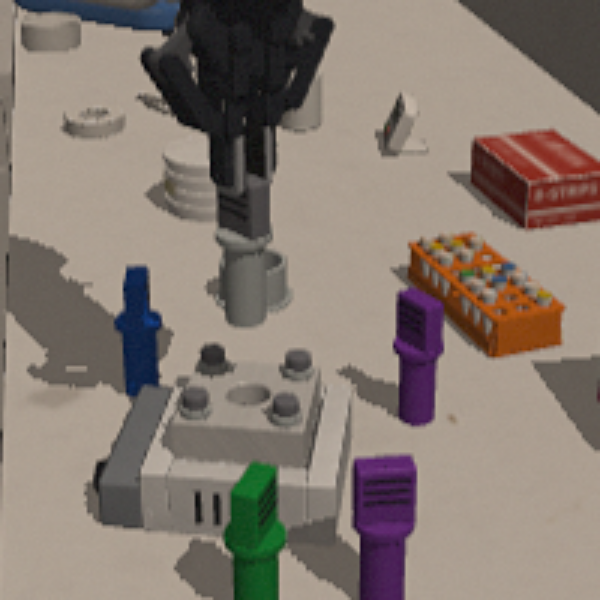

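Request:
carry_out --slide '[[0,0.013,-0.015],[0,0.037,-0.042],[0,0.061,-0.07],[0,0.085,-0.098],[0,0.109,-0.126],[0,0.133,-0.154],[0,0.157,-0.182],[0,0.176,-0.203],[0,0.1827,-0.2111],[0.02,0.1827,-0.2111],[0.04,0.1827,-0.2111],[0.06,0.1827,-0.2111],[0.06,0.1827,-0.2111],[0.06,0.1827,-0.2111]]' --turn '[[0,0,0],[0,0,0],[0,0,0],[0,0,0],[0,0,0],[0,0,0],[0,0,0],[0,0,0],[0,0,0],[0,0,0],[0,0,0],[0,0,0],[0,0,0],[0,0,0]]' --claw '[0,0,0,0,0,0,0,0,0,0,0,0,0,0]'

```text
clock: 13.72
eef_pos: [0.4748, 0.0159, 0.1331]
tcp_rot: [0.794, 1.422, -0.794]
force: [-0.1, 0.2, -0.8]
gripper_width: 0.0137
```

```bash
python3 - <<'E'
from h import *
show();plan([.4746,.0166,.0748],.553)
c=blockz('side');cv2.imwrite('pics/s7.png',cv2.resize(c['frame'][130:330,200:400,::-1],None,fx=3,fy=3));P=pts(c).reshape(-1,3)
S=pts(cap('scene')).reshape(-1,3)
for A in (P,S):
    q=A[(abs(A[:,0]-.4746)<.04)&(abs(A[:,1]-.0166)<.04)&(A[:,2]>.03)]
    for z in (.075,.085,.095): 
        k=q[abs(q[:,2]-z)<.005];print(z,circfit(k,.013) if len(k)>5 else len(k))
    k=q[(q[:,2]<.045)];print('cup',circfit(k,.027))
    print('gap',np.histogram(q[:,2],np.arange(.03,.09,.004)))
E
```

```text
t 13.725 p [0.4748 0.0159 0.1331] F [-0.1  0.2 -0.8] T [-0.02  0.02 -0.01] w 0.0137 q [-0.574  0.243  0.603  1.842 -0.154  1.104  0.637]
 x [-0.001  0.001 -1.   ] yaw of y 0.5516883823618708
slide [ 0.0583  0.0003 -0.0006] turn [-0.0013 -0.0011  0.0007]
slide [ 0.0583  0.0003 -0.0006] turn [3.1403e+00 1.1000e-03 1.8000e-03]
side block top z 0.07035325928421249 689
0.075 (array([0.47352325, 0.01751893, 0.013     ]), np.float64(3.1098390795744465e-05), 38)
0.085 (array([0.47358951, 0.01691132, 0.013     ]), np.float64(2.1545605898830787e-05), 37)
0.095 (array([0.47360899, 0.01695867, 0.013     ]), np.float64(3.3068721371816335e-05), 40)
cup (array([0.4742158 , 0.01744908, 0.027     ]), np.float64(0.000113141254252185), 121)
gap (array([55, 65,  1,  0,  0,  0,  0,  0,  1, 13, 15, 13, 16, 13]), array([0.03 , 0.034, 0.038, 0.042, 0.046, 0.05 , 0.054, 0.058, 0.062,
       0.066, 0.07 , 0.074, 0.078, 0.082, 0.086]))
0.075 (array([0.47342258, 0.01798246, 0.013     ]), np.float64(3.522414311874793e-05), 34)
0.085 (array([0.47398803, 0.01805242, 0.013     ]), np.float64(3.202930138059227e-05), 36)
0.095 (array([0.47346468, 0.01822126, 0.013     ]), np.float64(2.4939492393158456e-05), 28)
cup (array([0.47297642, 0.01892112, 0.027     ]), np.float64(0.00012660790150304316), 113)
gap (array([52, 56,  5,  0,  0,  0,  0,  0,  1, 12, 14, 13, 13, 15]), array([0.03 , 0.034, 0.038, 0.042, 0.046, 0.05 , 0.054, 0.058, 0.062,
       0.066, 0.07 , 0.074, 0.078, 0.082, 0.086]))
```

View pics/s7.png

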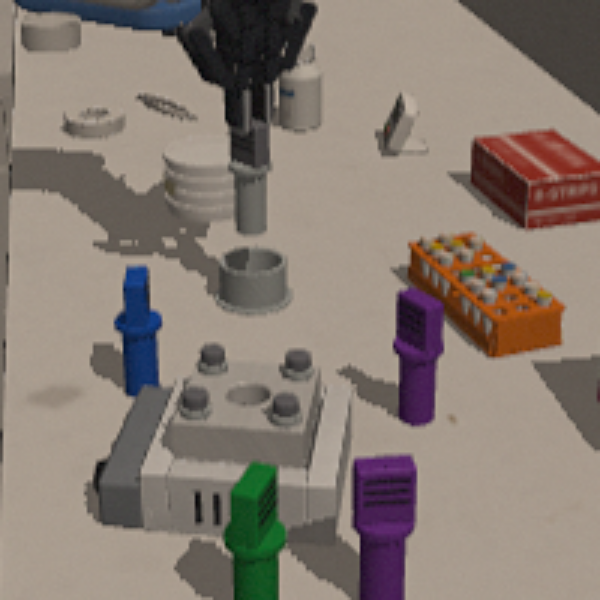

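Request:
carry_out --slide '[[0.015,0,0],[0.03,0,0],[0.043,0,0],[0.05,0,0],[0.053,0,0],[0.055,0,0],[0.056,0,0],[0.057,0,0],[0.057,0,0]]' --turn '[[0,0,0],[0,0,0],[0,0,0],[0,0,0],[0,0,0],[0,0,0],[0,0,0],[0,0,0],[0,0,0]]' --claw '[0,0,0,0,0,0,0,0,0]'

```text
clock: 14.95
eef_pos: [0.4752, 0.0164, 0.0766]
tcp_rot: [0.794, 1.422, -0.793]
force: [-0.3, 0.4, -1.3]
gripper_width: 0.0139
```

Request:
carry_out --slide '[[0.001,0,0],[0.0015,0,0],[0.0015,0,0]]' --turn '[[0,0,0],[0,0,0],[0,0,0]]' --claw '[0,0,0]'

```text
clock: 15.32
eef_pos: [0.4752, 0.0164, 0.0751]
tcp_rot: [0.794, 1.422, -0.793]
force: [0.9, 0.5, -1.6]
gripper_width: 0.0136
```

Request:
carry_out --slide '[[0.0005,0,0],[0.001,0,0],[0.001,0,0]]' --turn '[[0,0,0],[0,0,0],[0,0,0]]' --claw '[0,0,0]'

```text
clock: 15.7
eef_pos: [0.4754, 0.0164, 0.0743]
tcp_rot: [0.795, 1.421, -0.792]
force: [-1.2, -0.4, 1.2]
gripper_width: 0.0136
```

Request:
carry_out --slide '[[0.0005,0,0],[0.001,0,0],[0.001,0,0]]' --turn '[[0,0,0],[0,0,0],[0,0,0]]' --claw '[0,0,0]'

```text
clock: 16.08
eef_pos: [0.4759, 0.0164, 0.0743]
tcp_rot: [0.795, 1.421, -0.792]
force: [-2.5, 0.1, 6.4]
gripper_width: 0.0139
```

```bash
python3 - <<'E'
from h import *
show()
c=cap('side');cv2.imwrite('pics/s8.png',cv2.resize(c['frame'][150:270,220:340,::-1],None,fx=4.5,fy=4.5))
E
```

```text
t 16.075 p [0.4759 0.0164 0.0743] F [-2.5  0.1  6.4] T [0.03 0.51 0.05] w 0.0139 q [-0.545  0.319  0.582  1.917 -0.213  0.965  0.689]
 x [ 0.001  0.002 -1.   ] yaw of y 0.5522490423859335
```

View pics/s8.png

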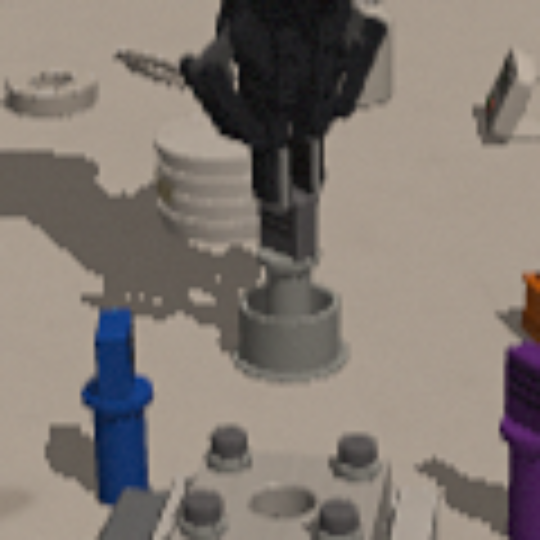

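Request:
carry_out --slide '[[0,0,0],[0,0,0],[0,0,0],[0,0,0],[0,0,0],[0,0,0],[0,0,0],[0,0,0]]' --turn '[[0,0,0],[0,0,0],[0,0,0],[0,0,0],[0,0,0],[0,0,0],[0,0,0],[0,0,0]]' --claw '[0.2,0.25,0.3,0.4,0.5,0.6,0.7,0.7]'

```text
clock: 17.12
eef_pos: [0.4759, 0.0164, 0.0743]
tcp_rot: [0.795, 1.421, -0.792]
force: [0.6, -0.7, -0.2]
gripper_width: 0.0596
```

Request:
carry_out --slide '[[-0.01,0,0],[-0.03,0,0],[-0.05,0,0],[-0.075,0,0],[-0.1,0,0],[-0.12,0,0],[-0.12,0,0],[-0.12,0,0]]' --turn '[[0,0,0],[0,0,0],[0,0,0],[0,0,0],[0,0,0],[0,0,0],[0,0,0],[0,0,0]]' --claw '[0.7,0.7,0.7,0.7,0.7,0.7,0.7,0.7]'

```text
clock: 18.12
eef_pos: [0.4753, 0.0162, 0.1938]
tcp_rot: [0.795, 1.422, -0.792]
force: [-1.1, 0.6, 0.1]
gripper_width: 0.0598
```

```bash
python3 - <<'E'
from h import *
show()
c=blockz('side');cv2.imwrite('pics/s9.png',cv2.resize(c['frame'][130:330,200:400,::-1],None,fx=3,fy=3));P=pts(c).reshape(-1,3)
d=cap('scene');cv2.imwrite('pics/c9.png',cv2.resize(d['frame'][180:330,170:450,::-1],None,fx=2.8,fy=2.8));S=pts(d).reshape(-1,3)
for A in (P,S):
    q=A[(abs(A[:,0]-.4746)<.04)&(abs(A[:,1]-.0166)<.04)&(A[:,2]>.03)&(A[:,2]<.12)]
    print('top',q[:,2].max())
    for z in (.05,.09): 
        k=q[abs(q[:,2]-z)<.008];print(z,np.round(k.mean(0),4),len(k), circfit(k,.013) if z<.06 else rectfit(k))
    print('cup',circfit(q[q[:,2]<.04],.027))
    q=A[(abs(A[:,0]-.46)<.08)&(abs(A[:,1]-.23)<.08)&(A[:,2]>.056)&(A[:,2]<.08)]
    print('dish',cv2.minEnclosingCircle((q[:,:2]*1000).astype(np.float32)))
E
```

```text
t 18.125 p [0.4753 0.0162 0.1938] F [-1.1  0.6  0.1] T [0.01 0.02 0.04] w 0.0598 q [-0.595  0.183  0.614  1.749 -0.113  1.244  0.599]
 x [ 0.001  0.002 -1.   ] yaw of y 0.5522028370756839
side block top z 0.07041364770480377 684
top 0.10569583541406663
0.05 [0.473  0.0076 0.0497] 62 (array([0.47446623, 0.01710343, 0.013     ]), np.float64(3.9447628127698316e-05), 62)
0.09 [0.4739 0.009  0.0901] 73 (array([0.47442441, 0.01749683, 2.12393617]), np.float64(3.938358644970184e-05), 73)
cup (array([0.47421696, 0.01899178, 0.027     ]), np.float64(0.00046038530579588585), 121)
dish ((462.9001159667969, 232.84567260742188), 46.28486633300781)
top 0.10806324346219998
0.05 [0.4658 0.0128 0.05  ] 48 (array([0.47429516, 0.0182869 , 0.013     ]), np.float64(3.519225314687578e-05), 48)
0.09 [0.468  0.0138 0.0897] 64 (array([0.47568833, 0.01642664, 2.23134746]), np.float64(6.253222211812616e-05), 64)
cup (array([0.47518097, 0.02058795, 0.027     ]), np.float64(0.0005133809793546256), 121)
dish ((460.4454345703125, 235.9328155517578), 47.50648880004883)
```

View pics/s9.png

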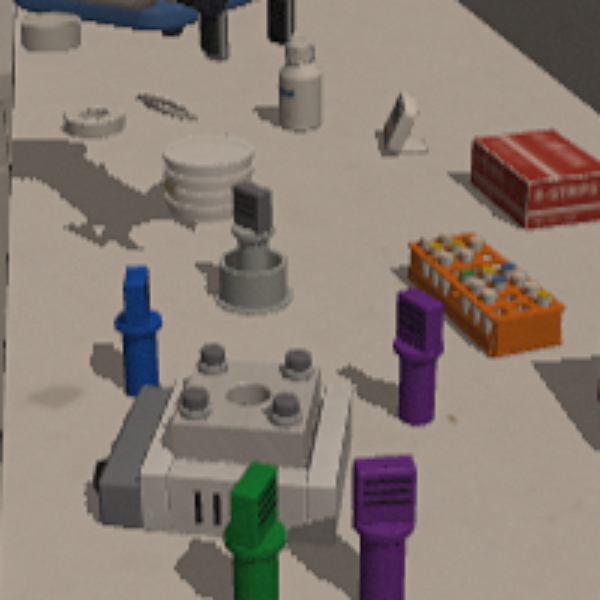

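View pics/c9.png

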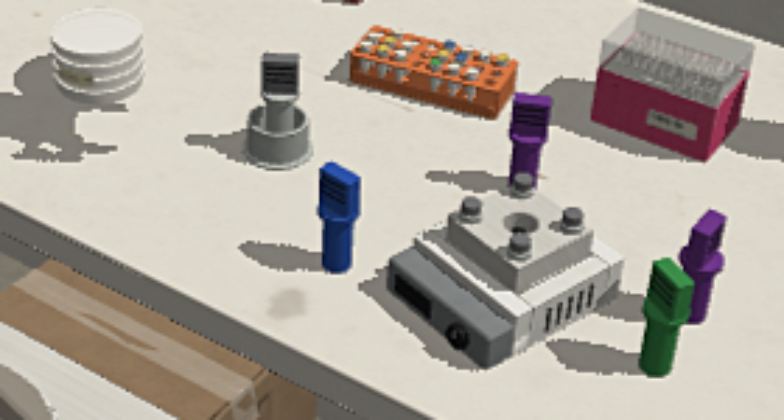

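Both views show the plug upright in the cup (side crop about (252,240)), the block still down with an empty bore at (245,395), and the dishes where they were. The gripper is clear.

```bash
python3 -c "
from h import *
print(close_job())"
```

```text
the job is handed in; nothing more can be done
None
```

The seized plug came free and now stands upright in the steel cup, with the block still down in the heater. I handed the job in at about 18 s on the robot's clock.

- **Freeing the plug:** I gripped the grey plug's tab and turned it ±0.45 rad while easing it up. It took six swings rather than the five you expected, because on the first swing the arm gave under load and rose only 1.3 mm of the 3 mm commanded. By the sixth it had risen about 15.6 mm and moved freely.
- **Placing it:** I lowered it until the foot touched the cup floor at the expected height, with about 6 N of contact. Then I released it and backed the gripper 120 mm straight up.

**Last checks:**
- **Plug:** it is upright and about 2 mm from the cup's centre; its top is at 0.106–0.108 m, against an expected 0.104 m.
- **Block:** its top is at 70.4 mm, against 70.5 mm at the start.
- **Dishes:** the stack is within about 1 mm of where it began, which is measurement noise.
- **Forces:** the wrist read near zero after release, and never above about 8 N at the end of any move.

No check failed. The only disagreement was 1–3 mm between the cameras' position readings.

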